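# Slide the enamel tray into the drying box under its spring flap

## Task

Put the tray of freshly enamelled blanks into the drying box: with one fingertip press and hold down the red paddle so that the box's orange spring flap is fully open before any of the tray reaches it, and while it is held push the tray by its blue upright plate with the other fingertip, along the rails and under the open flap, until the plate stands against the two mouth posts. Then let the flap close behind it. Only push the tray, never lift it, do not let the flap touch it at any time, and leave everything else on the bench where it is.

Things in the scene. Friction and masses are not known exactly. Their poses are not given: they have to be found in the camera images.
- drybox: fixed green box, 260 mm wide, 73 mm high, clear roof over its middle, on a steel base plate 4 mm thick reaching 215 mm out in front. Origin on the table under the flap's hinge, mid lane; x along the lane into the box, y left, z up. Two rails guide the tray from x = -210 mm on (outer faces at y = +-41.5 mm, tops 12 mm above the table). The roof and housings start at x = 12 mm
- mouth (a point): middle of the mouth, at drybox x = -6 mm, on the base plate's top: the plane of the front faces of the two aluminium posts (y = 39 to 53 mm either side of the lane, 72 mm high) that stop the tray's blue plate when it is fully home
- flap (a joint): angle of the orange flap and its red paddle (one piece), rad: 0 shut (flap upright), grows as the flap's lower edge swings INTO the box and up; stop at 0.72. Fully open from about 0.66 (paddle level): lower edge 22 mm above the table, 6 mm over the tray's basin. The hinge is 60 mm above the table at drybox x = 0. A spring always shuts it (0.07 N m shut, 0.15 N m open)
- flap_edge (a point): middle of the flap's lower edge. Orange flap 72 mm wide, 4 mm thick, hangs 48 mm below the hinge; shut, its edge is 12 mm above the table (the tray's basin reaches 16 mm, its neck 8 mm)
- pad_end (a point): middle of the free (robot side) end of the red paddle's top face. The paddle is 44 mm wide, 4 mm thick, 128 mm long, its middle 90 mm left of the lane's. Flap shut: it slopes up away from the box at 0.66 rad, this end 126 mm in front of the hinge and 126 mm above the table. Pressed level: this end 140 mm in front
- pad_root (a point): middle of the hinge-side end of the paddle's top face; flap shut: 25 mm in front of the hinge, 48 mm above the table. Pressed level the whole top face is 35 mm above the table, from 12 to 140 mm in front of the hinge; a finger kept at that height may slide along it and the flap stays open. Holding takes about 1.2 N at the free end, 7 N near this one
- tray: loose aluminium tray, about 250 g, on the base plate between the rails. Origin on its underside, midline, at the REAR face of the blue push plate; x towards the box. Plate: x = 0 to 5 mm, 94 mm wide, top 56 mm above the underside. Then a neck 4 mm high, then a basin x = 40 to 86 mm, 66 mm wide, 12 mm high. Home: origin at drybox x = -11 mm; the flap then shuts over the neck without touching
- tray_front (a point): middle of the basin's front face, the leading end of the tray
- flux_jar: bystander: small jar, 32 mm across, 42 mm high, on the base plate to the right of the lane. Origin at the centre of its underside
- weight: bystander: small brass weight, 28 mm across, 38 mm high, on the right of the box's roof. Origin at the centre of its underside
- cup: bystander: white ceramic cup, 72 mm across, 85 mm high. Origin at the centre of its underside
- pot: bystander: white lidded pot, 84 mm across, 100 mm high. Origin at the centre of its underside
- charcoal: bystander: black charcoal soldering block, 90 x 60 x 32 mm. Origin at the centre of its underside
- hammer: bystander: hammer lying flat, 180 mm long along its x
There are look-alikes about, which are no part of the job. Leave any turquoise or yellow look-alike of the tray alone.

How it is judged:
By the outcome, as a careful person would: the job done as asked, in the order asked, and still so for the second after the job is handed in, with the robot touching nothing.
It also fails if it takes over 51 s, if anything falls off the work surface, if the arm or the gripper's body presses on something with over 40 N, if the wrist force passes 120 N, or if a joint passes its speed limit or range.

## Robot

A 6-joint arm with a two-finger parallel gripper is mounted at the origin on the work surface. World frame = base frame: x ahead of the robot, y to its left, z up, the work surface at z = 0. Lengths are in m, angles in rad, forces in N, time in s.
With the tool pointing down it reaches from about 0.3 to 0.875 m from the base axis. Payload 6.4 kg.
Tool frame: the origin (TCP) lies at the very end of the fingers, on their centre line; the grasp point (between the pads) lies 19 mm behind it; z points along the fingers, y is the direction in which the jaws open and shut (so a half turn about z gives the same grasp; the last joint's range is limited). The gripper opens to 88 mm and grips with 3 to 60 N. Pads are 18 mm wide; open, the fingers measure 123 mm over their backs; the gripper's body (75 mm by 187 mm) begins 45 mm behind the grasp point.
Start: joints at [-1.307, 0.181, 1.607, -0, 1.354, -0.206], TCP at [0.26, -0.513, 0.203] pointing down, gripper open.
Joint ranges: [-2.99, 2.99], [-0.89, 2.07], [0.3, 2.58], [-1.14, 4.28], [0, 2.63], [-3.12, 3.12]. Speed limits (rad/s): [2.57, 2.57, 3.01, 3.14, 3.14, 3.14].

## Interface

Orientations are given as [roll, pitch, yaw] about the fixed x, y, z axes, in that order (R = Rz(yaw) Ry(pitch) Rx(roll)).
In Python, from bench import bot gives the robot as it stands. Calls block until the motion is done:
- bot.move_to(position, orientation): joint-space move of the TCP to a pose.
- bot.move_linear(position, frame=None, speed=0.15): straight line of the TCP; frame=None keeps the orientation; speed is the mean speed in m/s.
- bot.set_joints(angles): joint-space move.
- bot.set_gripper(opening, effort=None): finger opening in m; effort is the grip in N (None keeps the last); returns when the fingers have stopped.
- bot.pause(seconds).
- bot.solve_ik(position, orientation): joint angles nearest the present ones, or None.
- bot.read_state(): the state.
- bot.grab_frame(name): name is "scene" or "side" or "wrist"; returns the picture (420x560x3 uint8, blue, green, red); there is no depth.
- bot.get_calibration(name): a dict with "fx", "fy", "cx", "cy" (pixels), "dist" ([k1, k2, p1, p2, k3] as OpenCV has them; the pictures are not rectified), "origin" and "attitude" of the camera in the world; the wrist camera has in their place "T_tool_cam" (4x4, takes a point from camera to tool coordinates, whose origin is the TCP and whose axes are the flange's). Camera axes: x right, y down, z forward; pixel columns grow to the right and rows downward; lengths in m; the calibration is good to about 2 mm. A picture is of the moment at which its call begins: read the wrist's pose just before it. get_calibration takes no time and is no camera call.
A pose or a line that the arm cannot do raises bot.Unreachable and nothing moves.
- bot.close_job(): hands the job in, once; it reports no verdict.
The state is a dict: "t": time; "qpos": joint angles; "qvel": joint speeds; "joint_efforts": joint torques, N m; "position": TCP position; "orientation": TCP orientation; "contact_force": force on the tool from outside, world axes, zero at the start; "wrist_torque": the same for the moment, N m; "opening": finger opening in m.
Only numpy, scipy, OpenCV 4.12 (cv2) and the standard library are available. Lean on these libraries where they do the work, as an engineer would, in place of code of your own. Each camera call takes 0.05 s, during which the arm holds its last target. There are 200 camera calls.

## Working session

There is one attempt and no reset: what is moved stays moved. The work goes in short steps, each a Python script; the robot and the scene stay as the last script left them, time stands still between calls to the robot, and variables do not carry over. Pictures are saved under pics/ and viewed, about 8 in all and at most 12, crops included, and the job is handed in when it is done.

```bash
ls; mkdir -p pics
python3 - <<'E'
from bench import bot
import cv2,numpy as np
for n in("scene","side"):
    cv2.imwrite(f"pics/{n}0.png",bot.grab_frame(n)); c=bot.get_calibration(n); print(n,{k:np.round(v,4).tolist() for k,v in c.items()})
print({k:np.round(v,4).tolist() for k,v in bot.get_calibration("wrist").items()})
print(bot.read_state())
E
```

```text
pics
scene {'fx': 518.7019, 'fy': 518.7019, 'cx': 278.2562, 'cy': 205.5218, 'dist': [0.0593, 0.0, 0.0, 0.0, 0.0], 'origin': [0.9915, 0.7503, 1.1573], 'attitude': [-2.4599, -0.0084, 2.6575]}
side {'fx': 397.8181, 'fy': 397.8181, 'cx': 283.9329, 'cy': 210.8631, 'dist': [0.0164, 0.0, 0.0, 0.0, 0.0], 'origin': [0.3457, 0.631, 0.725], 'attitude': [-2.3088, -0.0201, -2.7575]}
{'fx': 352.5083, 'fy': 352.5083, 'cx': 276.0377, 'cy': 216.935, 'dist': [0.0293, 0.0, 0.0, 0.0, 0.0], 'T_tool_cam': [[-0.0019, -0.9646, -0.2638, 0.0685], [1.0, -0.0022, 0.0008, -0.0], [-0.0014, -0.2638, 0.9646, -0.1822], [0.0, 0.0, 0.0, 1.0]]}
{'t': 0.1, 'qpos': array([-1.30731485e+00,  1.81428241e-01,  1.60786316e+00, -5.35904865e-06,
        1.35379197e+00, -2.06306258e-01]), 'qvel': array([ 0.00099154, -0.00126291, -0.00330292, -0.00079429, -0.00247722,
        0.00022192]), 'joint_efforts': array([ 9.25436216e-04, -4.34821880e+01, -3.42692006e+01,  7.03608384e-02,
        3.41131969e-02, -5.34057278e-05]), 'position': array([ 0.26017587, -0.51219867,  0.2021436 ]), 'orientation': array([-3.14013248e+00, -3.00246727e-04,  4.69788675e-01]), 'contact_force': array([ 0.28285955, -0.28784812, -0.88720352]), 'wrist_torque': array([ 0.01064262, -0.06954046,  0.03988895]), 'opening': 0.08835288549071865}
```

View pics/scene0.png

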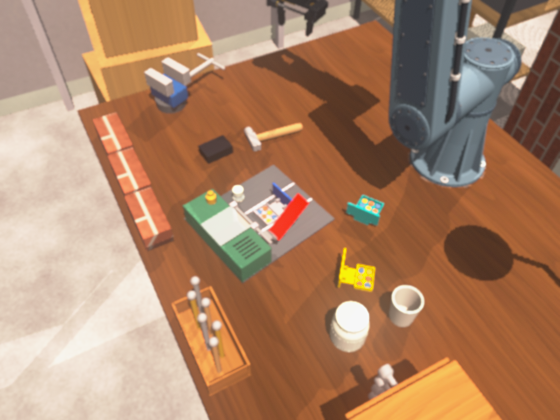

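View pics/side0.png

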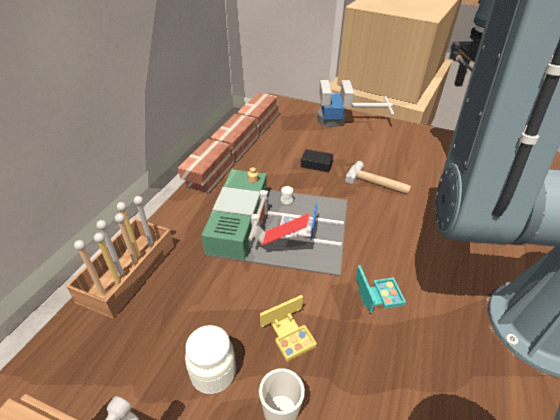

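Both views show the box with green housing, orange/red paddle and the tray with its blue plate just in front: scene about (190–330, 170–275), side about (205–350, 170–270). I'll enlarge both.

Run:
```python
import cv2,numpy as np
a=cv2.imread("pics/scene0.png")[155:285,175:345]; b=cv2.imread("pics/side0.png")[160:280,195:360]
f=lambda i,s:cv2.resize(i,None,fx=s,fy=s,interpolation=cv2.INTER_CUBIC)
cv2.imwrite("pics/a.png",f(a,4.5)); cv2.imwrite("pics/b.png",f(b,4.5));
```

```text
(no output)
```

View pics/a.png

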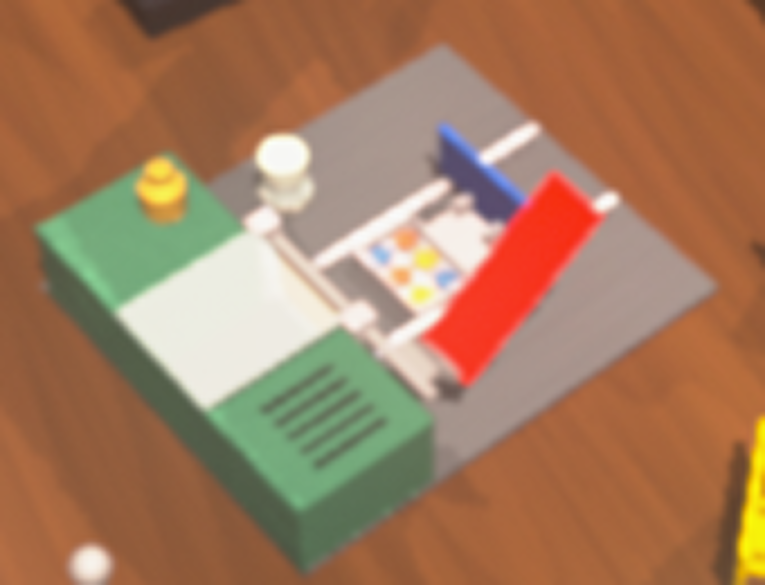

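View pics/b.png

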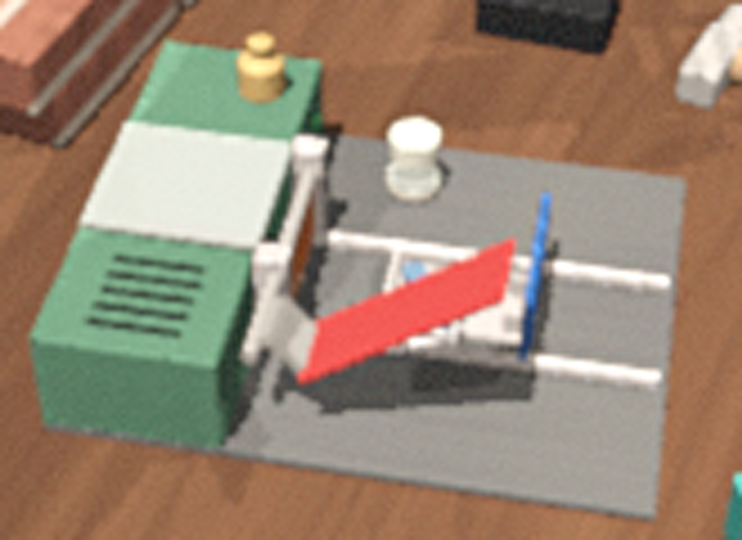

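```bash
cat > h.py <<'E'
from bench import bot
import cv2,numpy as np
from scipy.spatial.transform import Rotation as R
def proj(n,P):
    c=bot.get_calibration(n); M=R.from_euler('xyz',c["attitude"]).as_matrix()
    rv=cv2.Rodrigues(M.T)[0]; K=np.array([[c["fx"],0,c["cx"]],[0,c["fy"],c["cy"]],[0,0,1]])
    return cv2.projectPoints(np.array(P,float),rv,-M.T@np.array(c["origin"]),K,np.array(c["dist"]))[0][:,0]
def box2w(p,P):
    P=np.array(P,float); c,s=np.cos(p[2]),np.sin(p[2])
    return np.c_[p[0]+c*P[:,0]-s*P[:,1],p[1]+s*P[:,0]+c*P[:,1],P[:,2]]
E
cat > fit.py <<'E'
from h import *
from scipy.optimize import least_squares
m=1e-3
A=[((-215,-130,4),(443,45)),((-215,130,4),(717,286)),((12,130,73),(433,425)),((12,-130,73),(175,155)),((-126,68,126),(555,172)),((-126,112,126),(605,213)),((-25,68,48),(425,338)),((-25,112,48),(468,384)),((-210,-40,12),(535,127)),((-210,40,12),(615,200))]
B=[((-215,-130,4),(685,178)),((-215,130,4),(655,515)),((12,-130,73),(322,62)),((-126,68,126),(514,240)),((-126,112,126),(507,298)),((-25,68,48),(315,318)),((-25,112,48),(298,382)),((-210,-40,12),(668,280)),((-210,40,12),(660,376))]
pa=np.array([q for _,q in A])/4.5+[175,155]-.4; pb=np.array([q for _,q in B])/4.5+[195,160]-.4
PA=np.array([q for q,_ in A])*m; PB=np.array([q for q,_ in B])*m
def res(p): return np.r_[proj("scene",box2w(p,PA))-pa-0,proj("side",box2w(p,PB))-pb].ravel()
s=least_squares(res,[.6,0,0],loss="soft_l1"); p=s.x; print(p.round(4)); print(res(p).reshape(-1,2).round(1).tolist())
# tray x from plate top corner: right-top of plate (0..5,-47,60) & left-top
ta=np.array([[440,125],[523,200]])/4.5+[175,155]-.4; tb=np.array([[545,197]])/4.5+[195,160]-.4
T=lambda x,ys:box2w(p,[[x+.0025,y,.06] for y in ys])
g=lambda x:np.r_[proj("side",T(x[0],[-.047]))-tb,(proj("scene",T(x[0],[-.047]))-ta[:1])].ravel()
t=least_squares(g,[-.15]); print("tray x",t.x,t.fun)
E
python3 fit.py
```

```text
[ 0.6665 -0.0409  0.219 ]
[[1.8, 1.8], [0.5, 0.0], [1.6, -1.9], [-1.4, -1.6], [-0.2, -0.3], [0.0, 0.6], [-0.9, 0.5], [0.3, 0.7], [-0.3, -0.5], [0.3, -0.7], [-0.5, 2.2], [0.5, 0.1], [-0.3, -1.4], [-0.1, -0.7], [-1.0, 0.0], [0.2, 0.7], [0.2, -0.2], [-0.0, -0.7], [-0.1, 0.1]]
tray x [-0.13757518] [ 0.29734652 -1.4862366  -0.17269637 -0.01480806]
```

```bash
cat >> h.py <<'E'
BP=np.array([.6665,-.0409,.219]); YAW=BP[2]+.095
def W(x,y,z): return box2w(BP,[[x,y,z]])[0]
def st(tag=""):
    s=bot.read_state(); d=s["position"]-[BP[0],BP[1],0]; c,sn=np.cos(BP[2]),np.sin(BP[2])
    f=s["contact_force"]
    print(tag,"t%.1f"%s["t"],"box",np.round([c*d[0]+sn*d[1],-sn*d[0]+c*d[1],d[2]],4),"F",np.round([c*f[0]+sn*f[1],-sn*f[0]+c*f[1],f[2]],1)); return s
def lin(x,y,z,v=.15): bot.move_linear(W(x,y,z),speed=v)
E
python3 - <<'E'
from h import *
from scipy.optimize import least_squares
for n,z,a in (("jar",.025,(285,172)),("weight",.092,(161,195))):
    u=np.array(a)/4.5+[175,155]-.4
    r=least_squares(lambda q:(proj("scene",box2w(BP,[[q[0],q[1],z]]))-u)[0],[0,-.1]); print(n,r.x.round(4))
bot.move_to(W(-.156,-.0526,.15),[np.pi,0,YAW]); s=st("above"); print(s["qpos"].round(2))
lin(-.156,-.0526,.035,.12); st("down")
cv2.imwrite("pics/w1.png",cv2.resize(bot.grab_frame("wrist"),None,fx=1.4,fy=1.4))
E
```

```text
jar [-0.0539 -0.103 ]
weight [ 0.0455 -0.0882]
above t1.8 box [-0.1562 -0.0535  0.1501] F [ 0.1 -0.3  0.1]
[-0.46  0.16  1.74 -0.    1.24  0.8 ]
down t2.9 box [-0.1554 -0.0531  0.0358] F [ 0.   0.2 -0. ]
```

View pics/w1.png

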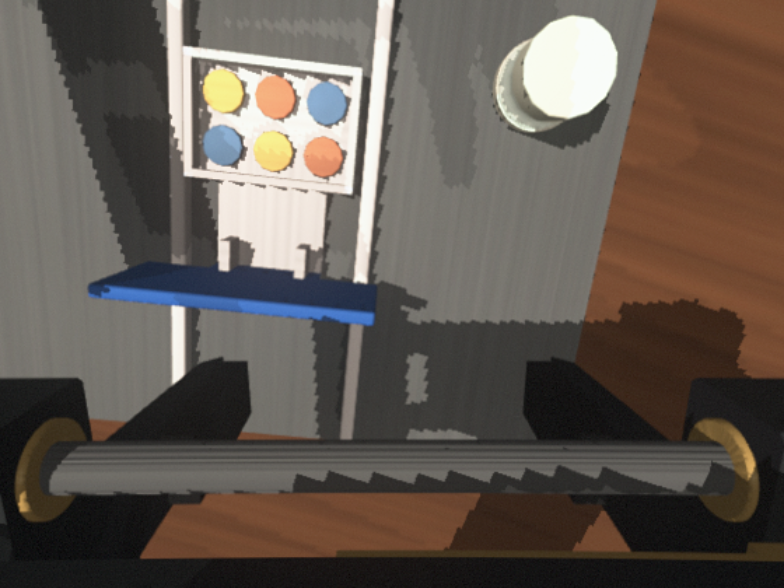

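The wrist view shows the plate's top rear edge from (92,293) to (373,323), with the left fingertip behind it at about (235,365). The jar is at (545,80), clear of the right finger. I'll cross-check the tray's x with this view and then pre-push.

```bash
cat >> h.py <<'E'
def wray(px,z,s):
    c=bot.get_calibration("wrist"); K=np.array([[c["fx"],0,c["cx"]],[0,c["fy"],c["cy"]],[0,0,1]])
    u=cv2.undistortPoints(np.array(px,float).reshape(-1,1,2),K,np.array(c["dist"]))[:,0]
    T=np.eye(4); T[:3,:3]=R.from_euler('xyz',s["orientation"]).as_matrix(); T[:3,3]=s["position"]; T=T@np.array(c["T_tool_cam"])
    d=np.c_[u,np.ones(len(u))]@T[:3,:3].T; P=T[:3,3]+d*((z-T[2,3])/d[:,2])[:,None]-[BP[0],BP[1],0]
    c,n=np.cos(BP[2]),np.sin(BP[2]); return np.c_[c*P[:,0]+n*P[:,1],-n*P[:,0]+c*P[:,1]]
E
python3 - <<'E'
from h import *
s=st()
print("plate top rear",wray(np.array([[92,293],[373,322]])/1.4,.06,s).round(4).tolist())
print("basin front",wray(np.array([[185,47],[361,68]])/1.4,.016,s).round(4).tolist())
print("rails",wray(np.array([[174,0],[394,0],[177,380],[349,430]])/1.4,.012,s).round(4).tolist())
print("plate right edge",wray(np.array([[655,0],[607,190]])/1.4,.004,s).round(4).tolist())
E
```

```text
t3.0 box [-0.1553 -0.0531  0.0359] F [ 1.1 -0.3 -0. ]
plate top rear [[-0.1355, 0.0453], [-0.137, -0.0468]]
basin front [[-0.0516, 0.0309], [-0.0522, -0.034]]
rails [[-0.0358, 0.036], [-0.0278, -0.0441], [-0.1872, 0.0382], [-0.2053, -0.0404]]
plate right edge [[-0.017, -0.1427], [-0.0874, -0.1401]]
```

Run:
```python
src=open('fit.py').read()
src=src.replace('s=least_squares','''def res(q):
    a=PA.copy();b=PB.copy();a[0,1]=b[0,1]=-q[3];a[1,1]=b[1,1]=q[3];a[8:,1]=[-q[4],q[4]];b[7:,1]=[-q[4],q[4]]
    return np.r_[proj("scene",box2w(q,a))-pa,proj("side",box2w(q,b))-pb].ravel()
s=least_squares''',1).replace('[.6,0,0]','[.6,0,0,.13,.04]')
exec(src)
```

```text
[ 0.6666 -0.041   0.2204  0.1328  0.039 ]
[[1.1, 1.2], [1.1, 0.5], [1.6, -2.0], [-1.5, -1.5], [-0.3, -0.4], [-0.0, 0.5], [-0.9, 0.4], [0.3, 0.6], [-0.2, -0.3], [-0.0, -1.0], [-0.6, 1.5], [0.5, 0.9], [-0.4, -1.4], [-0.0, -0.7], [-0.9, -0.1], [0.2, 0.7], [0.3, -0.2], [-0.1, -0.6], [-0.0, -0.3]]
tray x [-0.13769631] [ 0.31990916 -1.56300188 -0.23593121 -0.08191421]
```

```bash
sed -i 's/^BP=.*/BP=np.array([.6668,-.0425,.209]); YAW=.219+.085/' h.py
python3 - <<'E'
from h import *
s=st("0")
for x in (-.146,-.139,-.125,-.112,-.1065): lin(x,-.0526,.0355,.04); s=st("push")
bot.pause(.2); s=st("held")
lin(-.118,-.0526,.0355,.06); s=st("back")
f=bot.grab_frame("wrist"); cv2.imwrite("pics/w2.png",cv2.resize(f,None,fx=1.4,fy=1.4))
h=cv2.cvtColor(f,cv2.COLOR_BGR2HSV); m=cv2.inRange(h,(105,150,60),(125,255,255)); m[:150]=0
cn=max(cv2.findContours(m,0,2)[0],key=cv2.contourArea)[:,0]; l=cn[cn[:,0]<cn[:,0].min()+3]; r=cn[cn[:,0]>cn[:,0].max()-3]
q=np.array([l[l[:,1].argmax()],r[r[:,1].argmax()]]); print(q*1.4,wray(q,.06,s).round(4))
E
```

```text
0 t3.0 box [-0.1547 -0.0531  0.0359] F [ 1.1 -0.3 -0. ]
push t3.4 box [-0.1456 -0.0527  0.0357] F [-0.2 -0.6  1.1]
push t3.7 box [-0.1388 -0.0526  0.0355] F [-0.3 -1.1 -0.9]
push t4.2 box [-0.1249 -0.0525  0.0354] F [ 0.3 -0.2  0.3]
push t4.7 box [-0.1119 -0.0525  0.0354] F [-0.3 -0.  -0.3]
push t5.0 box [-0.1063 -0.0526  0.0355] F [ 0.2  0.3 -0.5]
held t5.2 box [-0.1066 -0.0526  0.0355] F [-0.4  0.4 -0.3]
back t5.5 box [-0.1185 -0.0526  0.0355] F [0.1 0.1 0. ]
[[ 96.6 397.6]
 [177.8 376.6]] [[-0.1369  0.0462]
 [-0.1264  0.0186]]
```

View pics/w2.png

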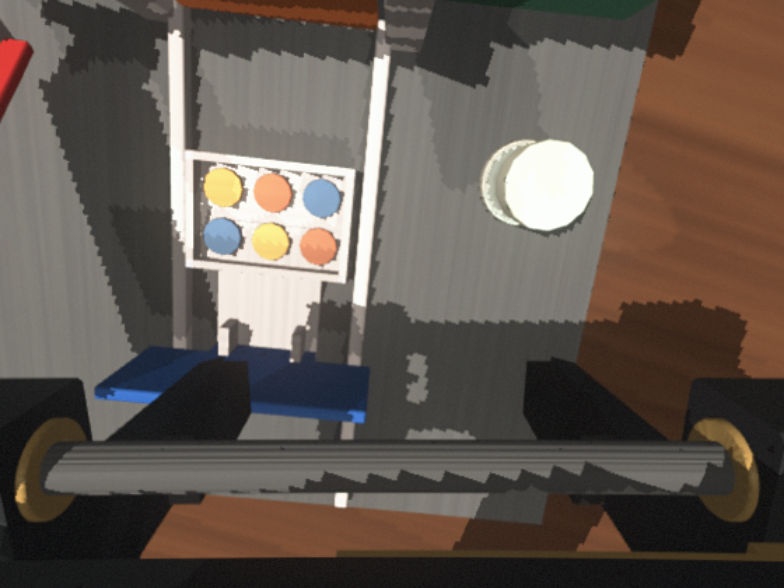

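Run:
```python
from h import *
s=st()
print("basin front",wray(np.array([[187,150],[355,170]])/1.4,.016,s).round(4).tolist())
print("basin rear",wray(np.array([[185,265],[347,282]])/1.4,.016,s).round(4).tolist())
print("plate top rear",wray(np.array([[97,397],[366,420]])/1.4,.06,s).round(4).tolist())
print("base front edge",wray(np.array([[205,495],[545,523]])/1.4,.004,s).round(4).tolist())
c=bot.get_calibration("wrist"); T=np.linalg.inv(np.array(c["T_tool_cam"]))
for p in [(0,-.0528,0),(0,.0528,0),(0,-.0528,-.045),(.009,.044,0),(.009,.0615,0),(-.009,.044,0)]:
    q=T@np.r_[p,1]; print(p,(np.array([c["fx"]*q[0]/q[2]+c["cx"],c["fy"]*q[1]/q[2]+c["cy"]])*1.4).round())
for n in("side","scene"): cv2.imwrite(f"pics/{n}1.png",bot.grab_frame(n))
print(proj("side",[s["position"]]),proj("scene",[s["position"]]))
a=cv2.imread("pics/side1.png")[130:280,195:395]; cv2.imwrite("pics/b1.png",cv2.resize(a,None,fx=4,fy=4,interpolation=2))
```

```text
t5.5 box [-0.1182 -0.0527  0.0356] F [ 0.3 -1.2  0.1]
basin front [[-0.0514, 0.032], [-0.0519, -0.0334]]
basin rear [[-0.097, 0.0331], [-0.0973, -0.0339]]
plate top rear [[-0.1364, 0.046], [-0.1362, -0.0472]]
base front edge [[-0.2156, 0.028], [-0.2146, -0.1433]]
(0, -0.0528, 0) [252. 350.]
(0, 0.0528, 0) [521. 349.]
(0, -0.0528, -0.045) [213. 402.]
(0.009, 0.044, 0) [500. 327.]
(0.009, 0.0615, 0) [545. 327.]
(-0.009, 0.044, 0) [497. 371.]
[[309.36337679 206.66119248]] [[266.45760777 189.53777395]]
```

View pics/b1.png

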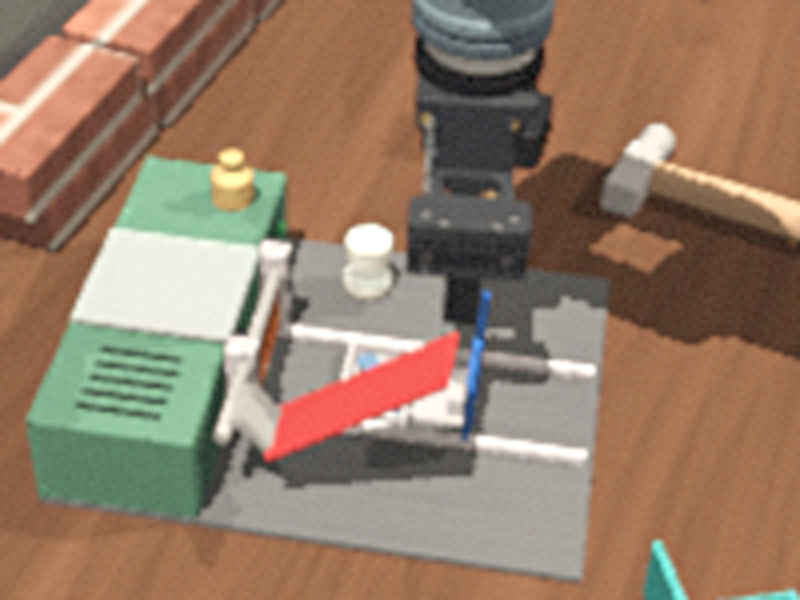

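Run:
```python
from h import *
s=bot.read_state(); M=R.from_euler('xyz',s["orientation"]).as_matrix(); print(s["orientation"],s["opening"])
for n,o in (("side",(195,130)),("scene",(175,105))):
  for p in [(0,-.0528,0),(0,.0528,0),(0,-.0935,-.064),(0,.0935,-.064),(.0375,-.0935,-.064)]:
    print(n,p,((proj(n,[s["position"]+M@p])-o)*4).round()[0])
a=cv2.imread("pics/scene1.png")[105:255,175:375]; cv2.imwrite("pics/a1.png",cv2.resize(a,None,fx=4,fy=4,interpolation=2))
```

```text
[ 3.14135255e+00 -3.13680407e-04  3.13903807e-01] 0.08815852234071266
side (0, -0.0528, 0) [455. 362.]
side (0, 0.0528, 0) [459. 255.]
side (0, -0.0935, -0.064) [460. 331.]
side (0, 0.0935, -0.064) [466. 142.]
side (0.0375, -0.0935, -0.064) [396. 327.]
scene (0, -0.0528, 0) [418. 378.]
scene (0, 0.0528, 0) [314. 299.]
scene (0, -0.0935, -0.064) [463. 350.]
scene (0, 0.0935, -0.064) [271. 209.]
scene (0.0375, -0.0935, -0.064) [424. 381.]
```

View pics/a1.png

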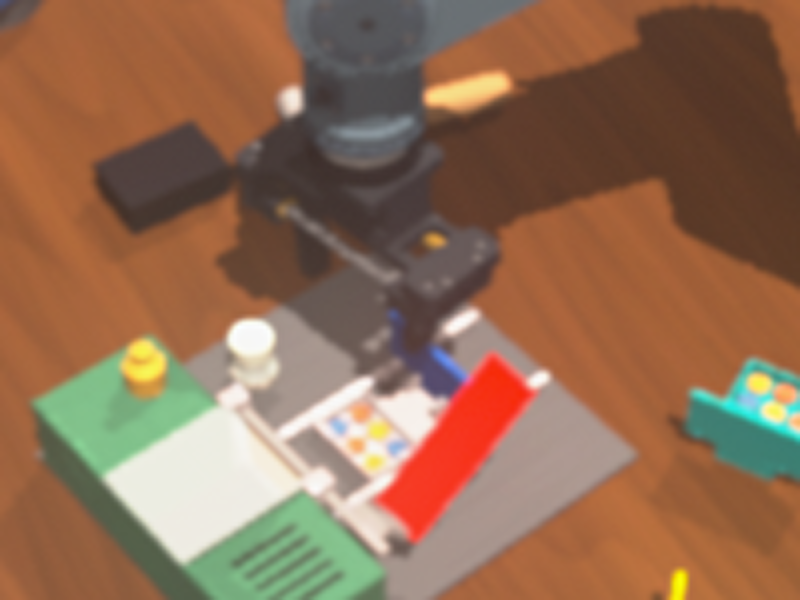

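The pictures don't match the state. The tray never moved and no force registered. In both views the gripper sits roughly 35–45 mm higher than a TCP at the fingers' end would put it, e.g. side crop tip at (460,316) against a predicted (455,362). I'll measure the real fingertip height by touching bare table.

Run:
```python
from h import *
s=bot.read_state(); M=R.from_euler('xyz',s["orientation"]).as_matrix()
for dz in (0,-.03,-.04,-.05): print(dz,[((proj(n,[s["position"]+M@(0,-.0528,dz)])-o)*4).round()[0].tolist() for n,o in (("side",(195,130)),("scene",(175,105)))])
lin(-.118,-.0526,.10,.2); lin(-.285,-.0526,.10,.2); lin(-.285,-.0526,.012,.12); bot.pause(.2)
f0=st("pre")["contact_force"][2]; z=.012
while z>-.06:
    z-=.003; lin(-.285,-.0526,z,.03); f=bot.read_state()["contact_force"][2]
    if abs(f-f0)>4: break
s=st("touch cmd %.3f"%z); print(s["wrist_torque"].round(2))
lin(-.285,-.0526,z+.02,.1); st("up")
```

```text
0 [[455.0, 362.0], [418.0, 378.0]]
-0.03 [[458.0, 327.0], [419.0, 351.0]]
-0.04 [[459.0, 315.0], [419.0, 341.0]]
-0.05 [[460.0, 303.0], [419.0, 332.0]]
pre t8.2 box [-0.2845 -0.0531  0.0127] F [ 0.4 -0.4  0.6]
touch cmd -0.036 t12.2 box [-0.2846 -0.053  -0.0354] F [-1.9  1.3  8.5]
[0.44 0.4  0.06]
up t12.5 box [-0.2846 -0.0531 -0.0158] F [-0.5 -0.8  0.6]
```

The fingers really end 35 mm above the reported TCP: table contact came at TCP z ≈ -0.035. I'll correct for that and redo the pre-push.

```bash
cat >> h.py <<'E'
OFF=.035
def lin(x,y,z,v=.15): bot.move_linear(W(x,y,z-OFF),speed=v)
E
python3 - <<'E'
from h import *
lin(-.285,-.0526,.036,.2); lin(-.16,-.0526,.036,.15); st("near")
for x in (-.140,-.125,-.112,-.106): lin(x,-.0526,.036,.05); s=st("push")
lin(-.120,-.0526,.036,.1); s=st("back")
cv2.imwrite("pics/w3.png",cv2.resize(bot.grab_frame("wrist"),None,fx=1.4,fy=1.4))
E
```

```text
near t13.8 box [-0.1609 -0.0521  0.0004] F [0.2 0.4 0.2]
push t14.3 box [-0.1398 -0.0525  0.001 ] F [ 0.3 -0.   0.5]
push t14.8 box [-0.1245 -0.0526  0.001 ] F [-0.9 -0.4 -0.3]
push t15.2 box [-0.1115 -0.0527  0.001 ] F [-0.2  0.   0. ]
push t15.4 box [-0.1056 -0.0527  0.0011] F [-0.1 -0.1 -0.2]
back t15.7 box [-0.1203 -0.0525  0.001 ] F [0.8 0.1 0.2]
```

View pics/w3.png

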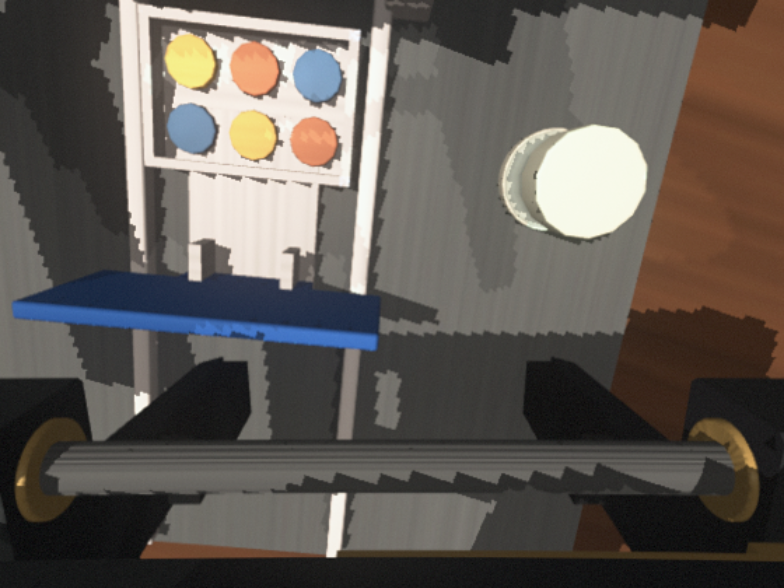

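The tray moved: its plate's rear top edge runs from (15,315) to (377,348). The jar is untouched at (570,180).

Run:
```python
from h import *
s=bot.read_state(); p=wray(np.array([[15,316],[377,348]])/1.4,.06,s); b=wray(np.array([[140,3],[360,32]])/1.4,.016,s); print(p.round(4).tolist(),b.round(4).tolist())
xp=p[:,0].mean(); print("plate",xp,"front",b[:,0].mean())
assert -.108<xp<-.092
X=xp-.0148-.005; print("X",X)
lin(-.120,-.0526,.155,.25); lin(X,.0434,.155,.2); st("over paddle")
for z in (.12,.09,.06,.042,.035): lin(X,.0434,z,.1); st("press %.3f"%z)
cv2.imwrite("pics/w4.png",cv2.resize(bot.grab_frame("wrist"),None,fx=1.4,fy=1.4)); cv2.imwrite("pics/side4.png",bot.grab_frame("side"))
a=cv2.imread("pics/w4.png");b=cv2.resize(cv2.imread("pics/side4.png")[130:280,195:395],None,fx=4,fy=4,interpolation=2)
a=cv2.resize(a,(400,300));b=cv2.resize(b,(400,300)); cv2.imwrite("pics/c4.png",cv2.resize(np.hstack([a,b]),None,fx=1,fy=1))
```

```text
[[-0.0983, 0.0453], [-0.0978, -0.0478]] [[-0.0128, 0.0318], [-0.0132, -0.0336]]
plate -0.09805610910753473 front -0.012995794024241308
X -0.11785610910753475
over paddle t17.1 box [-0.1182  0.0433  0.1192] F [-0.2 -0.5 -0.3]
press 0.120 t17.6 box [-0.118   0.0429  0.0848] F [-1.3 -0.6  1.2]
press 0.090 t18.0 box [-0.1178  0.0434  0.0551] F [ 0.  -0.   1.5]
press 0.060 t18.4 box [-0.118   0.0435  0.025 ] F [-1.2  0.6  0.5]
press 0.042 t18.8 box [-0.1182  0.0436  0.0068] F [-0.2 -0.4  0.1]
press 0.035 t19.0 box [-1.18e-01  4.34e-02 -1.00e-04] F [-0.7 -1.   0.8]
```

View pics/c4.png

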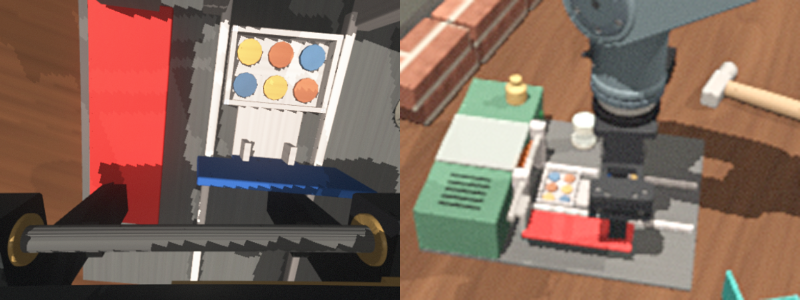

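The paddle is level under the left fingertip, and the right fingertip is just behind the plate. I'll check levelness numerically from the wrist image, then push while watching the forces.

Run:
```python
from h import *
def level(tag):
    s=st(tag); h=cv2.cvtColor(bot.grab_frame("wrist"),cv2.COLOR_BGR2HSV); m=cv2.inRange(h,(0,150,150),(6,255,255))|cv2.inRange(h,(174,150,150),(180,255,255))
    for r in (5,40,80,105):
        c=np.flatnonzero(m[r,:250])
        if len(c)>20: q=wray([[c[0],r],[c[-1]+1,r]],.035,s); print("  row",r,"x %.3f w %.4f"%(q[0,0],q[0,1]-q[1,1]))
level("start")
X=-.1179; z=.0345
for x in (-.112,-.10,-.085,-.07,-.055,-.042,-.036):
    lin(x,.0434,z,.045); s=st("push")
    if s["contact_force"][2]>25: break
level("mid")
```

```text
start t19.1 box [-1.18e-01  4.35e-02  1.00e-04] F [-0.4 -0.   0.7]
  row 40 x -0.027 w 0.0433
  row 80 x -0.041 w 0.0439
  row 105 x -0.050 w 0.0435
push t19.5 box [-0.1113  0.0433 -0.0003] F [0.2 0.4 0.8]
push t19.9 box [-0.0989  0.0432 -0.0003] F [0.6 0.6 1. ]
push t20.4 box [-0.0839  0.0433 -0.0002] F [2.  0.  2.4]
push t20.9 box [-0.069   0.0433 -0.0002] F [1.  0.1 2.3]
push t21.3 box [-0.0541  0.0434 -0.0003] F [ 0.7 -0.3  2.7]
push t21.8 box [-0.0411  0.0433 -0.0003] F [1.2 0.1 3.5]
push t22.1 box [-0.0355  0.0434 -0.0004] F [-0.7 -0.8  2.9]
mid t22.1 box [-0.0355  0.0434 -0.0004] F [-0.7 -0.8  2.9]
```

Run:
```python
from h import *
x=-.0355
while x>-.04 and x<-.019:
    x+=.0015; lin(x,.0434,.0345,.03); bot.pause(.1); fs=[]
    for _ in range(3): fs.append(bot.read_state()["contact_force"]); bot.pause(.02)
    f=np.mean(fs,0); fx=f[0]*np.cos(BP[2])+f[1]*np.sin(BP[2]); print("x %.4f Fx %.1f Fz %.1f"%(x,fx,f[2]))
    if fx<-6: break
s=st("end")
a=cv2.resize(bot.grab_frame("wrist"),(400,300)); b=cv2.resize(bot.grab_frame("side")[150:262,200:350],(400,300),interpolation=2)
cv2.imwrite("pics/c5.png",np.hstack([a,b]))
```

```text
x -0.0340 Fx -2.6 Fz 2.9
x -0.0325 Fx -2.9 Fz 3.3
x -0.0310 Fx -3.7 Fz 2.3
x -0.0295 Fx -3.3 Fz 2.0
x -0.0280 Fx -4.7 Fz 3.0
x -0.0265 Fx -11.0 Fz 8.0
end t24.5 box [-0.0284  0.0437 -0.0007] F [-11.    0.7   7. ]
```

View pics/c5.png

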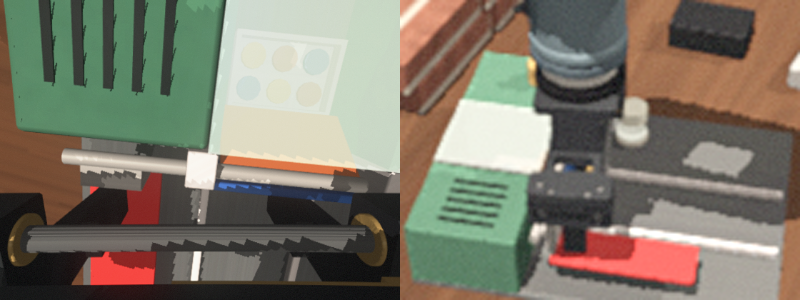

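The push stalled with Fx = -11 N at TCP x ≈ -0.028, which puts the plate at about -11 mm, where home is expected. I'll back off level with the paddle still held, lift to let the flap close, and then inspect.

Run:
```python
from h import *
lin(-.038,.0434,.0345,.05); bot.pause(.1); st("back")
lin(-.038,.0434,.075,.06); st("lift1"); lin(-.038,.0434,.16,.15); 
lin(-.10,.0,.20,.25); s=st("up")
f=bot.grab_frame("wrist"); cv2.imwrite("pics/w6.png",cv2.resize(f,None,fx=1.4,fy=1.4))
```

```text
back t25.1 box [-0.0359  0.0426  0.0006] F [ 2.3 -1.3  5.1]
lift1 t25.9 box [-0.0384  0.0435  0.0397] F [-0.8  0.2  0.6]
up t27.1 box [-1.002e-01  1.000e-04  1.642e-01] F [0.4 0.3 0.2]
```

View pics/w6.png

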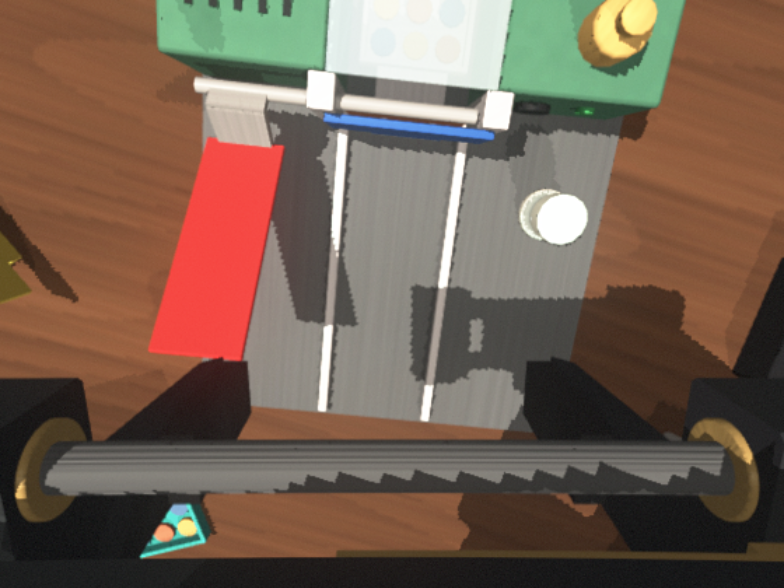

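The flap is shut (paddle sloping up, its end at (150,352)–(241,361)). The blue plate runs (325,122)–(493,139) against the posts at (322,111) and (498,128), and the jar and weight are in place. I'll check those positions numerically.

Run:
```python
from h import *
s=st()
for n,q,z in (("plate rear top",[[325,123],[492,140]],.06),("post front top",[[322,111],[498,129]],.072),("paddle end",[[150,352],[241,361]],.126),("paddle root",[[207,138],[283,147]],.048),("base front",[[250,405],[520,430]],.004)):
    print(n,wray(np.array(q)/1.4,z,s).round(4).tolist())
```

```text
t27.2 box [-0.1     0.0006  0.1638] F [ 0.   0.6 -0.6]
plate rear top [[-0.0118, 0.0433], [-0.0112, -0.0484]]
post front top [[-0.007, 0.0437], [-0.0064, -0.0483]]
paddle end [[-0.1266, 0.11], [-0.127, 0.0674]]
paddle root [[-0.0261, 0.111], [-0.0264, 0.0679]]
base front [[-0.2148, 0.0928], [-0.2147, -0.1145]]
```

```bash
python3 -c "
from h import *
bot.close_job(); st('done')"
```

```text
the job is handed in; nothing more can be done
the job is handed in; nothing more can be done
```

The tray is home in the drying box with the flap shut behind it, and the job was handed in at about 27 s of the 51 s allowed.

**What I did:**
- I first pushed the tray by its plate with one fingertip until its front was about 13 mm short of the shut flap, because the paddle could not be reached from behind the plate at the start.
- I then pressed the paddle level with the left fingertip and held it. The right fingertip pushed the plate until it stalled at the posts (11 N).
- Finally I backed off with the paddle still held, then lifted so the flap closed.

**Last checks (wrist camera):**

| Check | Measured | Expected |
|---|---|---|
| Plate rear face, drybox x | -11.5 mm | -11 mm |
| Plate rear face behind post fronts | 4.8 mm | 5 mm (plate thickness) |
| Paddle end, in front of hinge | 127 mm | 126 mm (flap shut) |
| Paddle root, in front of hinge | 26 mm | 25 mm (flap shut) |

The jar and weight looked undisturbed, and the robot was clear of everything.

**What disagreed or was not checked:**
- **Fingertip height:** the fingers really end about 35 mm above the reported TCP. My first pre-push therefore passed over the plate without touching it. I measured the offset by touching bare table with about 8 N, then corrected for it.
- **Box yaw:** the fixed cameras and the wrist camera differed by about 0.015 rad, so I used a value in between.
- **Flap during the push:** I confirmed the paddle was level by image before the push. During it I relied on the constant finger height and the holding force, because a second level check partway saw too little of the paddle to measure. That no part of the flap touched the tray is inferred from this, not seen directly.
- **Other bystanders:** I did not check the cup, pot, charcoal, hammer and look-alikes at the end. The planned paths stayed clear of them.

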